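# Clamp the dowel jar and unscrew its cap

## Robot

A 7-joint arm with a two-finger parallel gripper is mounted at the origin on the work surface. World frame = base frame: x ahead of the robot, y to its left, z up, the work surface at z = 0. Lengths are in m, angles in rad, forces in N, time in s.
With the tool pointing down it reaches from about 0.4 to 0.875 m from the base axis. Payload 19.3 kg.
Tool frame: the origin (TCP) lies on the centre line of the jaws, within the pads' length; the fingertips stand 8 mm ahead of it and the grasp point (between the pads) lies 11 mm behind it; z points along the fingers, y is the line along which they close (so a half turn about z gives the same grasp; the last joint's range is limited). The gripper opens to 85 mm and grips with 20 to 120 N. Pads are 22 mm wide; open, the fingers measure 114 mm over their backs; the gripper's body (76 mm by 85 mm) begins 54 mm behind the grasp point. The pads swing forward as they close: fully open they stand 13 mm farther back than shut.
Start: joints at [-1.402, 0.521, -0.036, 1.599, 0.021, 1.021, -0.113], TCP at [0.148, 0.607, 0.239] pointing down, gripper open.
Joint ranges: [-2.91, 2.91], [-0.3, 2.13], [-1.5, 1.42], [0.17, 2.43], [-1.26, 4.41], [0.16, 1.93], [-2.52, 2.52]. Speed limits (rad/s): [1.89, 1.89, 2.39, 2.39, 3.01, 3.01, 3.01].

## Interface

Orientations are given as [roll, pitch, yaw] about the fixed x, y, z axes, in that order (R = Rz(yaw) Ry(pitch) Rx(roll)).
In Python, from workcell import status, grab_frame, camera_params, bot, search_frame, silhouettes gives the robot as it stands.
- The arm moves only by the shell command python3 -m creep 'ROWS' [FORCE]. ROWS is JSON, a list of rows, each a list of 5 numbers: the shift along the tool's x, y, z in units of 60 mm (1.0 is 60 mm), then the turn about the tool's z in units of 8 degrees (1.0 is 8 degrees), then the opening, from 0 (shut) to 1 (fully open). In form: [[x, y, z, twist, hand], ...]. A call has 1 to 5 rows; each row is the pose to reach, as a shift and turn from the pose commanded when the call began, along the tool's axes at that moment; what a row does not reach only later rows make up. A row lasts 1/8 s, in which the tool goes at most 62.5 mm and 10.7 degrees, less where a joint would pass 70% of its speed; a pose out of reach is approached as far as the arm can. A call with a gripper value outside its range is refused whole. The fingers move at their own pace and stop on an object; FORCE is the grip in N (left out, the last holds). Time passes only in rows, so rows that repeat a pose let the fingers close. It gives the time, the measured TCP pose, the force, the opening and the grip force at its end, in the units of the state.
- status.observe(): the state, without advancing time (a new reading comes with each control period).
- grab_frame(name): name is "side" or "top"; returns the picture (384x512x3 uint8, blue, green, red); there is no depth.
- camera_params(name): a dict with "K" (3x3 intrinsics, pixels), "k1" (the pictures are not rectified: a ray, as slopes to the right and down, at radius r is drawn at 1 + k1 r^2 times it, then the intrinsics apply), "rvec" (rotation vector, rad) and "tvec" (3), from world to camera coordinates, as OpenCV has them. Camera axes: x right, y down, z forward; pixel columns grow to the right and rows downward; lengths in m; the calibration is good to about 2 mm. A picture is of the moment at which its call begins. camera_params takes no time and is no camera call.
- bot.job_done(): hands the job in; it is judged then, once.
Trained networks look in the newest picture that a camera, given by its name, has taken for a name from the list of things; names that differ only in an ending like _2 or _b are one class to them, and where a whole thing is asked for, a point or a joint stands for the part that bears it (a point fixed in the world has none). Each returns a list of dicts, best first, with "p" (0 to 1); they miss things now and then, are a little off and sometimes report something else, mostly with a low value. They report only what shows in the picture. A call takes as long as a camera call. They do not tell look-alikes from the thing itself.
- search_frame(camera, name): "extent" ([left, top, right, bottom] as shares, 0 to 1, of the picture: columns of its width, rows of its height, round what is visible of it).
- silhouettes(camera, name): "mask" (384x512 bool, what is visible of it) and "extent" ([left, top, right, bottom] as shares, 0 to 1, of the picture: columns of its width, rows of its height, round what is visible of it).
The state is a dict: "clock": time; "qpos": joint angles; "qd": joint speeds; "joint_efforts": joint torques, N m; "position": TCP position; "tool_rot": TCP orientation; "force": force on the tool from outside, world axes, zero at the start; "moment": the same for the moment, N m; "grip_width": finger opening in m; "finger_force": force on a finger pad.
Only numpy, scipy, OpenCV 4.12 (cv2) and the standard library are available. Lean on these libraries where they do the work, as an engineer would, in place of code of your own. Each camera call takes 0.05 s, during which the arm holds its last target. There are 200 camera calls.

## Task

The jar of dowels stands loose in the blue jar clamp: turn the clamp's black dial clockwise to its three-dot setting, which grips the jar, and not on to four dots, which would crack the glass. Then unscrew the tight white cap anticlockwise without letting the jar turn or lift, stop turning when the threads let go, and lift the cap straight off. Finish still holding the cap in the gripper, level and centred about one centimetre above the jar's mouth and clear of the jar, with the other things on the bench left alone.

Things in the scene. Friction and masses are not known exactly. Their poses are not given: they have to be found in the camera images.
- holder: Jar clamp fixed to the bench: grey plate 120 (x) by 260 (y) by 10 mm, origin at the centre of its underside, z up. On its -y half a blue V block 55 mm tall with the jar before it at about (0, -45) mm; on its +y half a blue tower 84 by 74 mm, 80 mm tall, with the dial at (0, 75) mm over a white disc 84 mm across, top at 84 mm, with groups of 1 to 4 black dots.
- dial (a joint): Black ribbed upright dial on the clamp, turned about the vertical. Value grows clockwise from above: orange pointer at one dot = 0, two dots 0.6, three dots 1.2, four dots 1.8 rad (stops -0.12, 1.95). Detent at each; takes up to about 0.6 N m, stays where left; starts between one and two dots. The jaw presses the jar with about 18 N at three dots, 40 N at four.
- dial_grip (a point): Point on the dial's axis, 106 mm above the bench, 12 mm below the dial's top; the dial is 40 mm across and 34 mm tall (84 to 118 mm above the bench).
- jaw: The clamp's sprung black rubber jaw pad, between jar and tower: 46 mm wide, 12 mm thick, 40 mm tall, top 53 mm above the bench; origin at its centre. Moves 4 mm towards the jar per 0.6 rad of dial and meets it just after two dots.
- jar: Loose glass jar, about 0.45 kg, 68 mm across, body 70 mm tall, neck 40 mm across with its rim 98 mm above the underside; stands on the clamp's plate, underside 10 mm above the bench. Origin at the centre of its underside, z up; red mark on its +x side. Three thread segments on the neck.
- jar_mark (a point): The red mark on the jar's wall, 34 mm from the axis towards the jar's +x, 62 mm up.
- cap: White round screw cap, 55 mm across, 28 mm tall, skirt 16 mm deep, 50 g. Origin at the centre of its lower edge, z up; screwed on, that is 84 mm above the jar's underside. Held tight by a springy seal: about 0.35 N m to turn. Unscrews anticlockwise from above, without rising; the threads let go at about 55 degrees, a stop blocks it near 90, so lift it at 60 to 80 degrees.
- cap_mark (a point): Red mark at the edge of the cap's top, 27.5 mm from its axis towards the cap's +x, 28 mm above its lower edge; screwed on, it stands above the jar's red mark.
- level: Bystander: aluminium level 230 by 22 by 45 mm, near the back.
- drawer_knob: Bystander: black drawer knob, 34 mm across, 28 mm tall.
- ramekin: Bystander: glass ramekin, 84 mm across, 45 mm tall.
- castor: Bystander: green plastic castor lying on its steel plate, 46 mm square, 56 mm tall.
- tape_measure: Bystander: yellow tape measure, 68 by 32 by 62 mm.
- screwdriver: Bystander: screwdriver lying on the bench.
Mind the look-alikes: they are no part of the job. Leave any orange look-alike of the jar alone.

How it is judged:
On the way, in this order (a step that is already met when the one before it is completed fails the run):
1. the dial is at three dots and the jaw grips the jar, with the cap still on (value of joint dial between 1.05 and 1.35 rad and contact force between jaw and jar above 6 N and z of cap in the frame of jar below 0.088 m and x of cap_mark in the frame of jar above 0.022 m), for 0.2 s.
2. the cap is unscrewed and comes up off the threads in the gripper (z of cap in the frame of jar above 0.094 m and y of cap_mark in the frame of jar above 0.015 m and contact force between the fingers and cap above 2 N), for 0.1 s.
At the end, for the whole second after the job is handed in: Dial at three dots (1.05 to 1.35 rad), jaw on jar over 6 N; jar upright, its mark within 10 mm of its start; cap still, held by the fingers (over 2 N), clear of the jar, lower edge 4 to 26 mm above the rim, within 10 mm of the jar axis and 0.15 rad of level (value of joint dial between 1.05 and 1.35 rad and contact force between jaw and jar above 6 N and distance of jar_mark from where it was at the start of the episode below 0.01 m and angle between jar's own z axis and vertical below 0.05 rad and z of cap in the frame of jar between 0.102 and 0.124 m and horizontal distance between cap and jar below 0.01 m and angle between cap's own z axis and vertical below 0.15 rad and contact force between the fingers and cap above 2 N and contact force between cap and jar below 0.1 N and linear speed of cap below 0.02 m/s); the arm keeps its last pose, push and grip.
It fails at once if the jaw presses the jar with more than 34 N (dial set too far: the glass cracks) (contact force between jaw and jar above 34 N).
It fails at once if the jar turns or is lifted: its red mark moves more than 15 mm (distance of jar_mark from where it was at the start of the episode above 0.015 m).
It fails at once if the cap is turned on far past where the threads let go (more than about 115 degrees) (x of cap_mark in the frame of jar below -0.0116 m).
It fails at once if a bystander is pushed more than 30 mm (distance of any of level, drawer_knob, ramekin, castor, tape_measure, screwdriver from where it was at the start of the episode above 0.03 m).
It also fails if it takes over 38 s, if anything falls off the work surface, if the arm or the gripper's body presses on something with over 40 N, if the wrist force passes 120 N, or if a joint passes its speed limit or range.

## Working session

There is one attempt and no reset: what is moved stays moved. The work goes in short steps, Python scripts to look and compute and a shell command to move; the robot and the scene stay as the last step left them, time stands still between calls to the robot, and variables do not carry over. Pictures are saved under pics/ and viewed, at most 10 in all, crops included, and the job is handed in when it is done.

```bash
mkdir -p pics; ls; python3 - <<'E'
from workcell import status, grab_frame, camera_params, search_frame
import cv2
print(status.observe())
for c in("side","top"):
    im=grab_frame(c); cv2.imwrite(f"pics/{c}0.png",im); p=camera_params(c); print(c,p)
    for n in("holder","dial","jar","cap","jaw"):
        for d in search_frame(c,n)[:3]:
            e=d["extent"]; print(n,round(d["p"],2),[round(e[0]*512),round(e[1]*384),round(e[2]*512),round(e[3]*384)])
E
```

```text
pics
{'clock': 0.0, 'qpos': array([-1.40221893,  0.52200319, -0.03636348,  1.60001004,  0.02116353,
        1.02110888, -0.11280782]), 'qd': array([ 0.00188563,  0.0003181 ,  0.00031879,  0.00121826,  0.00076236,
       -0.00082132, -0.00087405]), 'joint_efforts': array([-1.83122123e-03, -9.27080226e+01,  1.97875723e+00, -3.69927478e+01,
        1.75695255e-02,  7.87762518e-03, -5.43794556e-05]), 'position': array([0.14774826, 0.60693892, 0.23873133]), 'tool_rot': array([-3.14044642e+00,  3.36418679e-05,  2.90280973e+00]), 'force': array([0.46704578, 1.04900478, 0.52064276]), 'moment': array([ 0.01135349,  0.01701875, -0.04239901]), 'finger_force': 0.0, 'grip_width': 0.08554997368089161}
side {'K': array([[496.28385755,   0.        , 252.74651617],
       [  0.        , 496.28385755, 196.53654482],
       [  0.        ,   0.        ,   1.        ]]), 'k1': 0.04871058912460339, 'rvec': array([ 2.43140465, -0.20319748,  0.05824018]), 'tvec': array([-0.57977122,  0.13386795,  1.38774598])}
holder 0.9 [210, 186, 267, 280]
holder 0.39 [224, 216, 250, 241]
holder 0.24 [256, 364, 279, 384]
dial 0.56 [235, 184, 250, 204]
dial 0.26 [306, 177, 334, 247]
jar 0.94 [258, 278, 283, 317]
jar 0.85 [223, 234, 249, 254]
jar 0.62 [159, 201, 192, 236]
cap 0.96 [226, 219, 247, 242]
top {'K': array([[400.78642268,   0.        , 255.28049691],
       [  0.        , 400.78642268, 190.0018806 ],
       [  0.        ,   0.        ,   1.        ]]), 'k1': -0.04543367955385103, 'rvec': array([ 2.12800174, -2.17801362,  0.13150777]), 'tvec': array([0.02059592, 0.59565033, 1.22604848])}
holder 0.72 [242, 180, 325, 239]
dial 0.48 [250, 192, 266, 202]
jar 0.87 [248, 252, 271, 277]
jar 0.72 [338, 178, 362, 200]
jar 0.71 [287, 201, 302, 219]
cap 0.75 [289, 198, 308, 215]
jaw 0.59 [277, 198, 290, 214]
jaw 0.28 [284, 205, 299, 221]
```

```bash
python3 - <<'E'
import cv2,numpy as np
a=cv2.imread("pics/side0.png")[165:325,150:350];b=cv2.imread("pics/top0.png")[160:290,230:370]
a=cv2.resize(a,(440,352),interpolation=cv2.INTER_CUBIC); b=cv2.resize(b,(360,334),interpolation=cv2.INTER_CUBIC)
c=np.zeros((352,800,3),np.uint8);c[:,:440]=a;c[:334,440:]=b
cv2.imwrite("pics/c0.png",c)
E
```

```text
(no output)
```

View pics/c0.png

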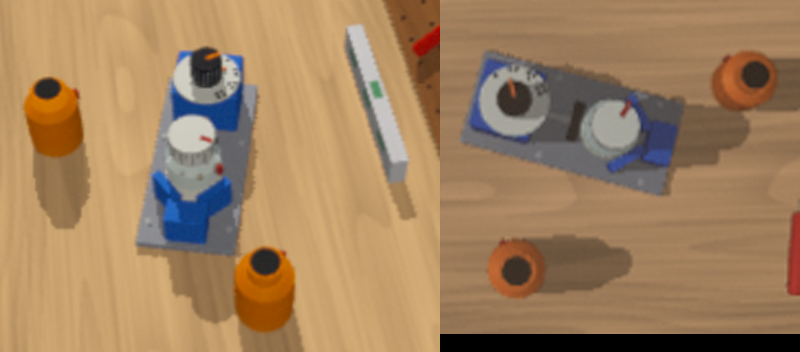

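View pics/top0.png

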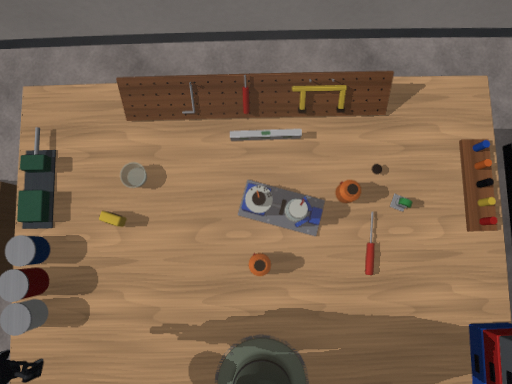

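```bash
cat > h.py <<'E'
import numpy as np,cv2
from scipy.spatial.transform import Rotation as R
from workcell import camera_params,status
def ray(c,uv):
    p=camera_params(c);K=p["K"];d=(np.array(uv)-K[:2,2])/K[0,0];s=d.copy()
    for _ in range(10): s=d/(1+p["k1"]*(s@s))
    Rm=cv2.Rodrigues(p["rvec"])[0];return -Rm.T@p["tvec"],Rm.T@np.array([*s,1])
def at(c,uv,z):
    o,d=ray(c,uv);return (o+d*(z-o[2])/d[2])[:2]
def proj(c,X):
    p=camera_params(c);Y=cv2.Rodrigues(p["rvec"])[0]@np.array(X)+p["tvec"];s=Y[:2]/Y[2]
    return s*(1+p["k1"]*(s@s))*p["K"][0,0]+p["K"][:2,2]
def rows(x,y,z,yaw=None):
    s=status.observe();r=R.from_euler("xyz",s["tool_rot"]);d=r.inv().apply(np.array([x,y,z])-s["position"])/.06
    t=0 if yaw is None else -np.degrees((yaw-s["tool_rot"][2]+np.pi/2)%np.pi-np.pi/2)/8
    return np.round(d,3),round(t,2)
E
python3 - <<'E'
from h import *
for n,u,v,z in(("cap",(296.9,209.4),(237.3,226.4),.122),("disc",(258.8,198.9),(244.5,200.5),.084),("dialtop",(258.8,197.3),(243.6,190.9),.118)):
    print(n,at("top",u,z),at("side",v,z))
a=cv2.imread("pics/side0.png")[178:232,215:275];b=cv2.imread("pics/top0.png")[175:235,235:330]
c=np.zeros((400,800,3),np.uint8);b=cv2.resize(b,(475,300),interpolation=cv2.INTER_CUBIC);a=cv2.resize(a,(325,292),interpolation=cv2.INTER_CUBIC)
c[:300,:475]=b;c[:292,475:]=a;cv2.imwrite("pics/c1.png",c)
E
```

```text
cap [ 0.52516201 -0.11393848] [ 0.52926812 -0.12042813]
disc [ 0.56265732 -0.00346142] [ 0.56427999 -0.00698821]
dialtop [ 0.5638128 -0.0034229] [ 0.56354465 -0.00108599]
```

View pics/c1.png

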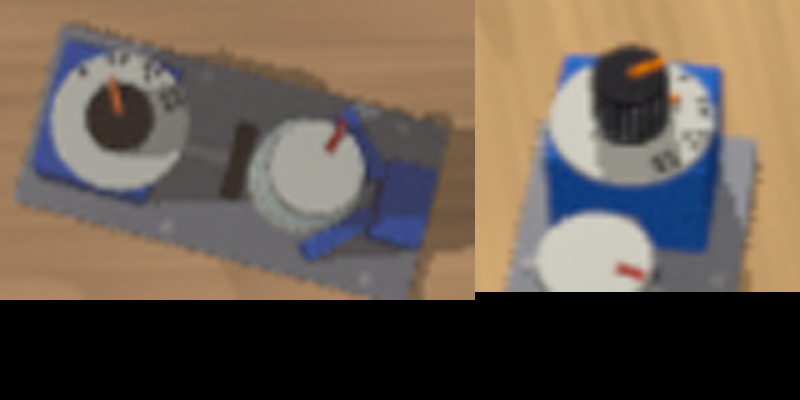

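The top crop shows the dial axis at about (258.8,199) px and the cap centre at about (298,208) px. The pointer is at about -14° and the dots are at -36, -1, 35 and 68°, so the dial starts near 0.37 rad and needs about 47.5° clockwise.

```bash
python3 - <<'E'
from h import *
for n,u,v,z in(("cap",(298.2,208.2),(237.2,225.2),.122),("disc",(258.8,199),(244.4,200.2),.084),("dialtop",(258.8,198.6),(243.8,192.4),.118)):
    print(n,at("top",u,z),at("side",v,z))
print(rows(.563,-.004,.200,1.98))
E
```

```text
cap [ 0.52858749 -0.11786651] [ 0.52955854 -0.11659296]
disc [ 0.56235285 -0.00345414] [ 0.56417052 -0.00587221]
dialtop [ 0.55996363 -0.00333091] [ 0.56327159 -0.00650682]
(array([-9.132, -8.261,  0.655]), np.float64(6.61))
```

```bash
python3 -m creep '[[-9.1,-8.25,0,0,1],[-9.1,-8.25,0,0,1],[-9.1,-8.25,0,0,1],[-9.1,-8.25,0,0,1],[-9.1,-8.25,0,0,1]]' 100; python3 -c "
from h import *
print(rows(.5625,-.005,.2,1.98),status.observe()['qpos'])"
```

```text
clock: 1.23
position: [0.3241, 0.3468, 0.2396]
tool_rot: [3.141, 0.0, 2.903]
force: [2.2, 0.2, 0.6]
grip_width: 0.0853
finger_force: 0.0
(array([-5.248, -4.758,  0.658]), np.float64(6.61)) [-0.96634098  0.28259205  0.02698393  1.98469552 -0.0097708   0.87369831
  0.39785767]
```

```bash
python3 -m creep '[[-5.25,-4.75,0,6.6,1],[-5.25,-4.75,0,6.6,1],[-5.25,-4.75,0,6.6,1],[-5.25,-4.75,0,6.6,1],[-5.25,-4.75,0,6.6,1]]'; python3 -c "
from h import *
print(rows(.5625,-.005,.17,1.98),status.observe()['qpos'])"
```

```text
clock: 1.85
position: [0.4997, 0.0883, 0.2397]
tool_rot: [3.141, -0.0, 1.976]
force: [1.2, 2.1, -0.2]
grip_width: 0.0852
finger_force: 0.0
(array([-1.842,  0.349,  1.161]), np.float64(-0.03)) [-0.56304579  0.3507447   0.34879558  1.91945762 -0.15125112  0.89572659
  0.26585207]
```

```bash
python3 -m creep '[[-0.9,0.17,0.5,0,1],[-1.84,0.35,1.16,0,1],[-1.84,0.35,1.16,0,1],[-1.84,0.35,1.16,0,1]]'; python3 - <<'E'
from h import *
from workcell import grab_frame
print(rows(.5625,-.005,.097,1.98))
a=grab_frame("side")[150:250,195:295];b=grab_frame("top")[165:235,225:320]
c=np.zeros((400,800,3),np.uint8);c[:,:400]=cv2.resize(a,(400,400),interpolation=cv2.INTER_CUBIC);c[:295,400:]=cv2.resize(b,(400,295),interpolation=cv2.INTER_CUBIC)
cv2.imwrite("pics/c2.png",c)
E
```

```text
clock: 2.35
position: [0.5618, -0.0029, 0.1695]
tool_rot: [-3.141, -0.0, 1.981]
force: [-0.3, 0.7, 0.4]
grip_width: 0.0852
finger_force: 0.0
(array([-0.037, -0.003,  1.208]), np.float64(0.0))
```

View pics/c2.png

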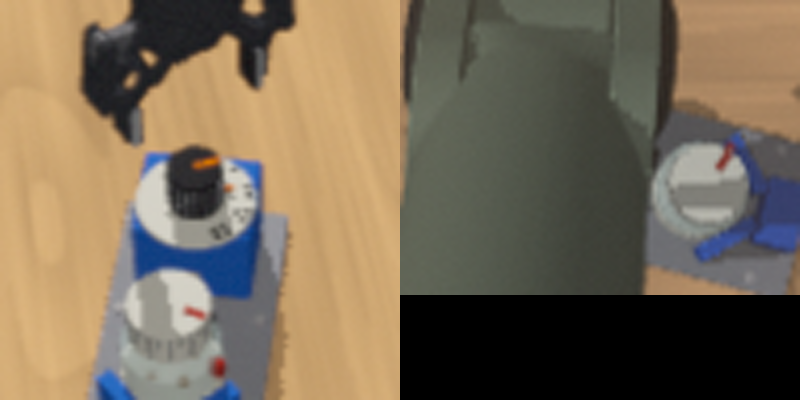

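The side view shows the fingertips straddling the dial, with their midpoint at crop (197,110) directly above the dial at (195,165). I'm lowering onto it.

```bash
python3 -m creep '[[-0.03,0,0.6,0,1],[-0.03,0,1.2,0,1],[-0.03,0,1.2,0,1],[-0.03,0,1.2,0,0.4],[-0.03,0,1.2,0,0]]' 100; python3 -m creep '[[0,0,0,0,0],[0,0,0,0,0],[0,0,0,0,0]]'
```

```text
clock: 3.08
position: [0.5635, -0.0041, 0.0993]
tool_rot: [3.139, 0.001, 1.982]
force: [1.0, -0.3, 0.1]
grip_width: 0.0516
finger_force: 0.0
clock: 3.45
position: [0.5626, -0.0046, 0.0994]
tool_rot: [3.141, -0.0, 1.981]
force: [-9.2, 0.3, 24.9]
grip_width: 0.0378
finger_force: 97.3
```

```bash
python3 -m creep '[[0,0,0,1,0],[0,0,0,2,0],[0,0,0,3,0],[0,0,0,4,0],[0,0,0,5,0]]'; python3 -m creep '[[0,0,0,0,0],[0,0,0,0,0]]'; python3 - <<'E'
from h import *
from workcell import grab_frame
a=grab_frame("side");cv2.imwrite("pics/c3.png",cv2.resize(a[165:255,200:300],(600,540),interpolation=cv2.INTER_CUBIC))
print(status.observe()["moment"])
E
```

```text
clock: 4.08
position: [0.5618, -0.0047, 0.0993]
tool_rot: [-3.14, -0.001, 1.278]
force: [-16.2, -2.0, 30.4]
grip_width: 0.0377
finger_force: 99.9
clock: 4.32
position: [0.5619, -0.0047, 0.0993]
tool_rot: [-3.14, -0.001, 1.282]
force: [-14.9, 0.7, 29.9]
grip_width: 0.0377
finger_force: 100.0
[-0.20840143  3.55433496 -0.09521319]
```

View pics/c3.png

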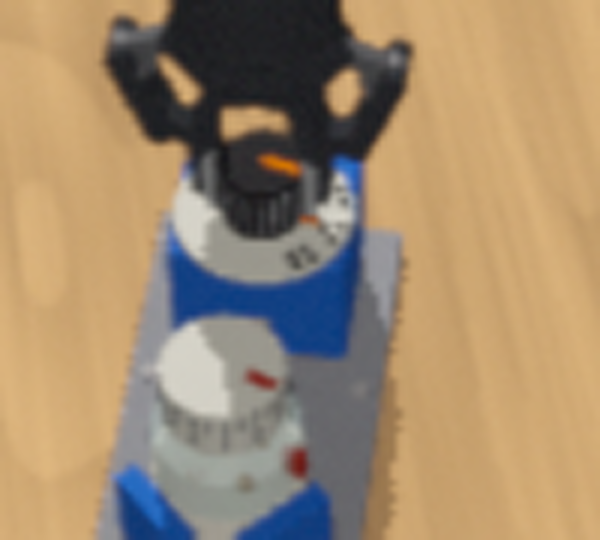

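```bash
python3 - <<'E'
from h import *
ctr=np.array([.5625,-.005])
an=lambda v:np.degrees(np.arctan2(v[1],v[0]))
f=lambda x,y:(x/6+200,y/6+165)
g=lambda x,y:((x-475)/5.417+215,y/5.407+178)
t=lambda x,y:(x/5+235,y/5+175)
print("top start",an(at("top",t(111,80),.119)-at("top",t(120,115),.119)))
print("side start",an(at("side",g(663,62),.119)-at("side",g(628,72),.119)), "now",an(at("side",f(298,169),.119)-at("side",f(260,158),.119)))
print("low start",an(at("side",g(674,98),.086)-ctr),"now",an(at("side",f(310,219),.086)-ctr))
for n,p in zip("1234",[(83,71),(118,58),(153,72),(173,98)]): print("top dot",n,an(at("top",t(*p),.084)-at("top",t(119,120),.084)))
for n,p in (("4",(300,260)),("3",(328,232))): print("side dot",n,an(at("side",f(*p),.084)-ctr))
E
```

```text
top start 12.97171263376811
side start 10.991797348543143 now -30.658213529077546
low start 19.785878400580927 now -27.28867101209183
top dot 1 34.79792829379196
top dot 2 -0.4505028843397825
top dot 3 -36.531033860986504
top dot 4 -69.07970776272715
side dot 4 -68.9093121580408
side dot 3 -33.070837725625054
```

The pointer is at about -29° and three dots is at -34.4°, so it needs about 5° more.

```bash
python3 -m creep '[[0,0,0,0.6,0],[0,0,0,0.6,0],[0,0,0,0.6,0],[0,0,0,0.6,0.5],[0,0,0,0.6,1]]'; python3 -m creep '[[0,0,0,0,1],[0,0,0,0,1],[0,0,-0.8,0,1],[0,0,-1.4,0,1],[0,0,-1.4,0,1]]';  python3 - <<'E'
from h import *
from workcell import grab_frame
a=grab_frame("side");cv2.imwrite("pics/side4.png",a);cv2.imwrite("pics/c4.png",cv2.resize(a[165:255,200:300],(600,540),interpolation=cv2.INTER_CUBIC))
E
```

```text
clock: 5.0
position: [0.563, -0.0043, 0.0982]
tool_rot: [3.141, -0.001, 1.199]
force: [0.3, 0.4, 0.8]
grip_width: 0.0593
finger_force: 0.0
clock: 5.62
position: [0.5639, -0.0045, 0.1839]
tool_rot: [3.138, -0.002, 1.199]
force: [-0.3, 0.8, -0.2]
grip_width: 0.0854
finger_force: 0.0
```

View pics/c4.png

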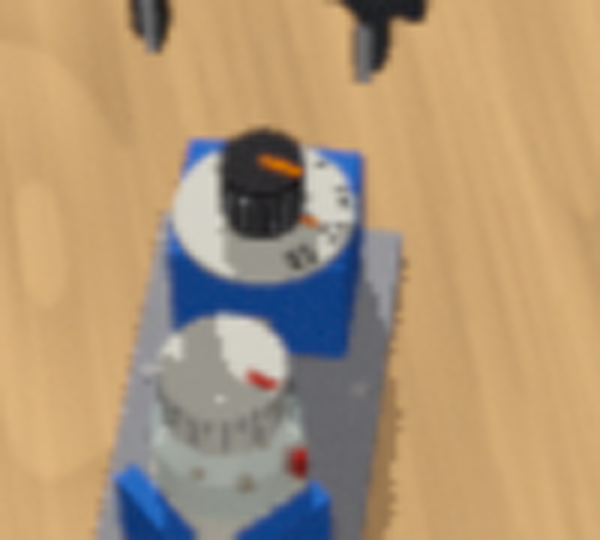

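```bash
python3 - <<'E'
from h import *
im=cv2.imread("pics/side4.png").astype(float)
o=im[:,:,2]-im[:,:,0]; sub=im[180:215,230:265]
hsv=cv2.cvtColor(im.astype(np.uint8),cv2.COLOR_BGR2HSV)
m=((hsv[:,:,1]>150)&(hsv[:,:,0]<22)&(hsv[:,:,2]>110)).astype(np.uint8);m[:180]=0;m[212:]=0;m[:,:235]=0;m[:,258:]=0
n,l,s,c=cv2.connectedComponentsWithStats(m);print(s,c)
ctr=np.array([.5625,-.005]);an=lambda v:np.degrees(np.arctan2(v[1],v[0]))
f=lambda x,y:(x/6+200,y/6+165)
c0=np.mean([at("side",f(263,206),.084)],0);print(c0)
for k in (ctr,c0):
  for nm,p in (("1",(320,163)),("2",(342,197)),("3",(333,234)),("4",(300,258)),("low",(310,221))): print(nm,an(at("side",f(*p),.084)-k),end="; ")
  print()
print("ptr",an(at("side",f(301,173),.119)-at("side",f(260,158),.119)))
ys,xs=np.nonzero(m[:198]);
W=np.array([at("side",(x,y),.119) for x,y in zip(xs,ys)])
d=np.linalg.svd(W-W.mean(0))[2][0];print("pca",an(d),len(W))
E
```

```text
[[     0      0    512    384 196592]
 [   243    191      7      3     14]
 [   250    201      2      1      2]] [[255.50071213 191.49986775]
 [246.21428571 192.        ]
 [250.5        201.        ]]
[ 0.5630947 -0.0025097]
1 37.743193632543736; 2 2.4301312488188826; 3 -33.36720625597647; 4 -67.89965122272721; low -26.205927386598276; 
1 35.25643333899738; 2 -1.3988080044279556; 3 -37.1472179443673; 4 -70.30242283715421; low -32.27854030635088; 
ptr -35.44824182732013
pca -32.02873170699865 14
```

```bash
python3 - <<'E'
from h import *
from workcell import grab_frame,silhouettes
from scipy.optimize import least_squares
t=np.linspace(0,2*np.pi,40)
for c in("top","side"):
    im=grab_frame(c)
    if c=="top": cv2.imwrite("pics/top5.png",im)
    for d in silhouettes(c,"cap")[:2]:
        m=d["mask"];ys,xs=np.nonzero(m);print(c,round(d["p"],2),xs.mean(),ys.mean(),m.sum(),xs.min(),xs.max(),ys.min(),ys.max())
    # model
    d=silhouettes(c,"cap")[0]["mask"];ys,xs=np.nonzero(d);
    def mod(q):
        P=np.array([proj(c,[q[0]+.0275*np.cos(a),q[1]+.0275*np.sin(a),z]) for z in(.094,.122) for a in t])
        h=cv2.convexHull(P.astype(np.float32));M=cv2.moments(h);return np.array([M["m10"],M["m01"]])/M["m00"],M["m00"]
    r=least_squares(lambda q:(mod(q)[0]-[xs.mean(),ys.mean()]),[.529,-.117],diff_step=1e-3)
    print(c,r.x,mod(r.x)[1])
print(rows(.529,-.117,.16,.7))
E
```

```text
top 0.61 297.734693877551 208.06802721088437 294 289 307 199 217
top [ 0.52993464 -0.11760434] 292.10651342687197
side 0.56 236.7258064516129 228.77880184331798 434 226 247 217 240
side 0.25 320.1108462455304 211.99880810488676 839 306 334 176 247
side [ 0.52775686 -0.11719757] 424.53904955170583
(array([-1.948,  0.162,  0.351]), np.float64(3.58))
```

```bash
python3 -m creep '[[-1,0.08,0,1,1],[-1.95,0.16,0,2,1],[-1.95,0.16,0.35,3.3,1],[-1.95,0.16,0.35,3.3,1],[-1.95,0.16,0.35,3.3,1]]'; python3 -m creep '[[0,0,0,0,1]]';python3 -c "
from h import *
print(rows(.529,-.1174,.097,.74),status.observe()['qpos'])"
```

```text
clock: 6.6
position: [0.5295, -0.1165, 0.1609]
tool_rot: [-3.141, 0.0, 0.744]
force: [-0.5, -0.6, -0.4]
grip_width: 0.0856
finger_force: 0.0
clock: 6.72
position: [0.5296, -0.1165, 0.1612]
tool_rot: [3.141, -0.001, 0.742]
force: [0.0, 0.4, 0.2]
grip_width: 0.0854
finger_force: 0.0
(array([-0.018,  0.004,  1.07 ]), np.float64(0.01)) [-0.37240065  0.59767022  0.68617937  1.91776647 -0.5160797   0.80814803
 -0.23281448]
```

```bash
python3 -m creep '[[-0.02,0,0.5,0,1],[-0.02,0,1.05,0,1],[-0.02,0,1.05,0,1],[-0.02,0,1.05,0,1],[-0.02,0,1.05,0,0.55]]' 20; python3 -m creep '[[0,0,0,0,0.5],[0,0,0,0,0.4],[0,0,0,0,0.4],[0,0,0,0,0.4]]'
```

```text
clock: 7.35
position: [0.529, -0.1178, 0.099]
tool_rot: [3.14, -0.001, 0.739]
force: [0.1, -0.4, -0.0]
grip_width: 0.0699
finger_force: 0.0
clock: 7.85
position: [0.5287, -0.1177, 0.0987]
tool_rot: [3.141, -0.001, 0.739]
force: [-2.3, 2.1, 11.3]
grip_width: 0.0554
finger_force: 18.9
```

```bash
python3 -m creep '[[0,0,0,0,0],[0,0,0,0,0],[0,0,0,-0.6,0],[0,0,0,-1.2,0],[0,0,0,-1.8,0]]' 60; python3 -c "
from h import *
print(status.observe()['moment'])"
```

```text
clock: 8.48
position: [0.5292, -0.1179, 0.099]
tool_rot: [3.14, -0.001, 0.993]
force: [-1.6, 2.0, 14.5]
grip_width: 0.0543
finger_force: 60.1
[ 0.37517297  0.27434451 -0.16471936]
```

```bash
python3 - <<'E'
from h import *
from workcell import grab_frame
a=grab_frame("side")
cv2.imwrite("pics/c6.png",cv2.resize(a[165:255,200:300],(600,540),interpolation=cv2.INTER_CUBIC))
E
```

```text
(no output)
```

View pics/c6.png

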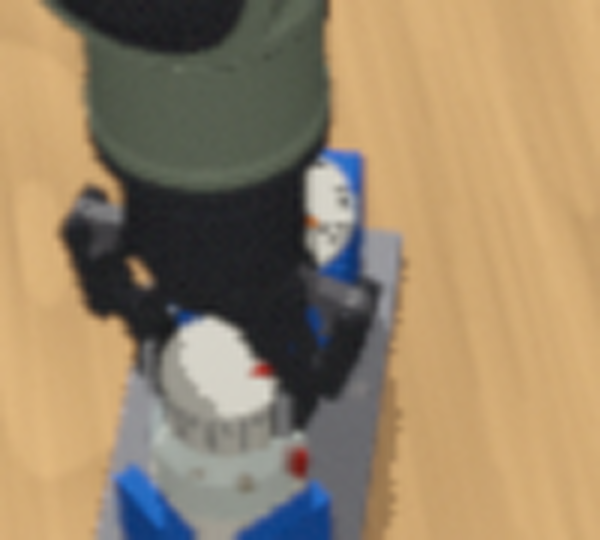

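The jar's mark is still at (299,462), while the cap's mark has moved to (262,370), so only the cap is turning. I'll keep going.

```bash
python3 -m creep '[[0,0,0,-0.7,0],[0,0,0,-1.4,0],[0,0,0,-2.1,0],[0,0,0,-2.8,0],[0,0,0,-3.5,0]]'; python3 -m creep '[[0,0,0,-0.7,0],[0,0,0,-1.4,0],[0,0,0,-2.1,0],[0,0,0,-2.8,0],[0,0,0,-3.3,0]]';  python3 -m creep '[[0,0,0,0,0]]'; python3 - <<'E'
from h import *
from workcell import grab_frame
print(status.observe()['moment'],status.observe()['qpos'])
a=grab_frame("side")
cv2.imwrite("pics/c7.png",cv2.resize(a[165:255,200:300],(600,540),interpolation=cv2.INTER_CUBIC))
E
```

```text
clock: 9.15
position: [0.5288, -0.1175, 0.0989]
tool_rot: [3.14, -0.001, 1.482]
force: [-3.3, 4.5, 17.8]
grip_width: 0.0537
finger_force: 60.9
clock: 9.78
position: [0.5284, -0.1173, 0.0989]
tool_rot: [3.141, -0.001, 1.942]
force: [-7.8, 5.1, 18.9]
grip_width: 0.054
finger_force: 61.0
clock: 9.9
position: [0.5284, -0.1174, 0.0989]
tool_rot: [3.141, -0.001, 1.941]
force: [-6.1, 4.8, 19.4]
grip_width: 0.0536
finger_force: 61.1
[0.99243126 1.4242758  0.10864047] [-0.08773485  0.60903429  0.27359867  1.94504737 -0.27001268  0.62214223
  0.72950349]
```

View pics/c7.png

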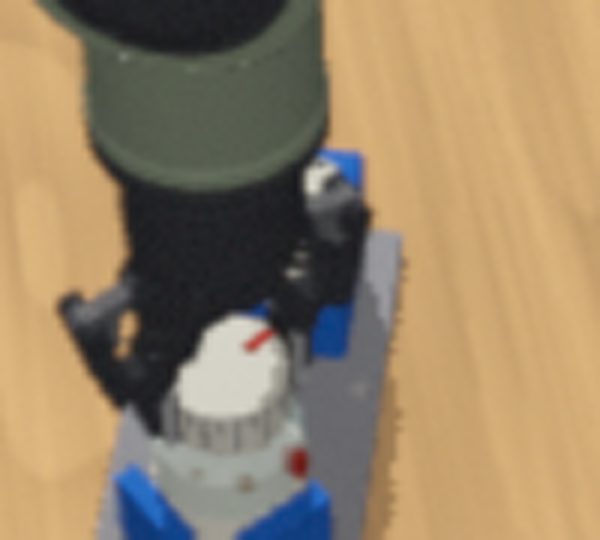

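```bash
python3 - <<'E'
from h import *
an=lambda v:np.degrees(np.arctan2(v[1],v[0]));f=lambda x,y:(x/6+200,y/6+165)
c=np.array([.529,-.1174])
for n,o,i in(("start",(276,383),(250,374)),("mid",(272,369),(252,371)),("now",(272,333),(247,351))):
    a=at("side",f(*o),.122);b=at("side",f(*i),.122);print(n,an(a-b),an(a-c),np.hypot(*(a-c)))
E
```

```text
start -32.903445614839896 -34.52992527885767 0.02548648005291543
mid -2.702385355919611 -18.506093912262966 0.02156531764800045
now 32.83001865512083 27.58644903603548 0.026384103267963126
```

```bash
python3 -m creep '[[0,0,0,-0.5,0],[0,0,-0.03,-0.5,0],[0,0,-0.08,-0.5,0],[0,0,-0.13,-0.5,0],[0,0,-0.18,-0.5,0]]'; python3 -c "
from h import *
print(status.observe()['moment'])"
```

```text
clock: 10.58
position: [0.5281, -0.1178, 0.1086]
tool_rot: [-3.141, -0.0, 2.009]
force: [-1.4, 0.5, -1.8]
grip_width: 0.054
finger_force: 63.3
[0.14095607 0.36733721 0.01755648]
```

The threads have let go and the cap came up freely, with no load on the wrist. I'll raise it to about 28 mm in total.

```bash
python3 -m creep '[[0,0,-0.08,0,0],[0,0,-0.16,0,0],[0,0,-0.24,0,0],[0,0,-0.28,0,0],[0,0,-0.28,0,0]]'; python3 -m creep '[[0,0,0,0,0],[0,0,0,0,0]]'; python3 - <<'E'
from h import *
from workcell import grab_frame
a=grab_frame("side")
cv2.imwrite("pics/c8.png",cv2.resize(a[165:255,200:300],(600,540),interpolation=cv2.INTER_CUBIC))
E
```

```text
clock: 11.2
position: [0.5284, -0.1178, 0.1255]
tool_rot: [3.141, 0.0, 2.009]
force: [-0.0, -0.2, -0.8]
grip_width: 0.0538
finger_force: 63.5
clock: 11.45
position: [0.5282, -0.1178, 0.1252]
tool_rot: [-3.141, -0.0, 2.009]
force: [-0.1, -0.2, -1.3]
grip_width: 0.054
finger_force: 63.5
```

View pics/c8.png

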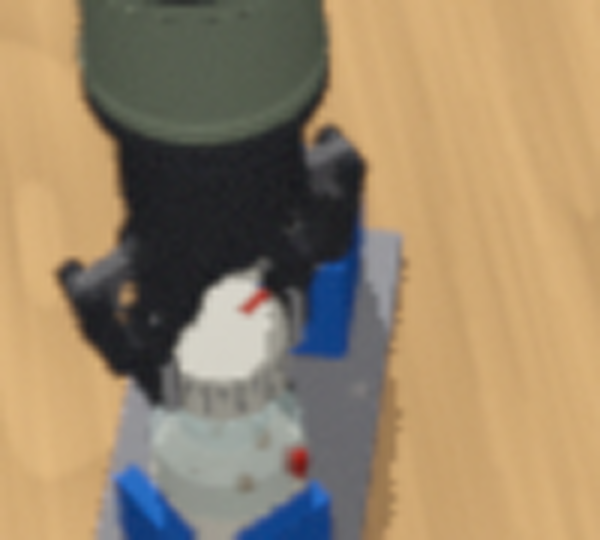

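The cap is held level above the jar, and the jar's mark is still at (299,462). The cap has lifted about 26 mm, so its lower edge is about 12 mm above the rim.

```bash
python3 -c "
from workcell import bot
print(bot.job_done())"
```

```text
the job is handed in; nothing more can be done
None
```

I handed the job in at about 11.5 s: the dial is at three dots within a few degrees by camera, the jar's mark hasn't moved, and the cap is unscrewed and held level about 12 mm above the rim. No verdict came back.

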